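# Draw out the weighing tray and load the sample jar

### The arm

A 7-joint arm with a two-finger parallel gripper is mounted at the origin on the work surface. World frame = base frame: x ahead of the robot, y to its left, z up, the work surface at z = 0. Lengths are in m, angles in degrees, forces in N, time in s.
With the tool pointing down it reaches from about 0.4 to 0.85 m from the base axis. Payload 6.9 kg.
Tool frame: the origin (TCP) lies on the centre line of the jaws, within the pads' length; the fingertips stand 19 mm ahead of it and the grasp point (between the pads) is the TCP (bot.tips_ahead is the distance from the TCP to the fingertips, in m); y points along the fingers, x is the direction in which the jaws open and shut, and the axes are right-handed (so a half turn about y gives the same grasp; the last joint's range is limited). The gripper opens to 85 mm and grips with 20 to 120 N. Pads are 22 mm wide; open, the fingers measure 114 mm over their backs; the gripper's body (76 mm by 85 mm) begins 54 mm behind the grasp point. The pads swing forward as they close: fully open they stand 13 mm farther back than shut.
Start: joints at [82.477, 29.078, -13.613, 85.955, 7.202, 65.827, -8.869], TCP at [0.147, -0.608, 0.25] pointing down, gripper open.
Joint ranges: [-176.47, 176.47], [-13.61, 117.27], [-81.72, 77.17], [0.22, 143.17], [-87.28, 267.28], [10, 112.55], [-165.47, 165.47]. Speed limits (degrees/s): [136.94, 136.94, 180, 180, 180, 180, 180].

### API

Orientations are given as a 3x3 rotation matrix whose columns are the frame's x, y, z axes.
In Python, from rig import status, imaging, workorder, bot gives the robot as it stands. The module is installed in compiled form; this text tells all that it offers.
- The arm moves only by the tool arm_command, never from a script. Its argument "series" is a list of rows, each a list of 2 entries, a list of its own where there are three numbers: the shift along the world's x, y, z in mm, then the turn, a rotation vector about the world's x, y, z in rad. A call has 1 to 8 rows; each row shifts and turns the commanded pose from where the row before left it; what a row does not reach is not made up. A row lasts 1/12 s, in which the tool goes at most 41.7 mm and 7.16 degrees, less where a joint would pass 70% of its speed; a pose out of reach is approached as far as the arm can. A call is refused whole if a number of a shift passes 41.7 or a number of a turn 0.125, either way. A call with a gripper value outside its range is refused whole. "grip" is the closure, from -1 (fully open) to 1 (shut), set as the call begins (left out, the last holds). The fingers move at their own pace and stop on an object; the grip force is fixed at half the most. Time passes only in rows, so rows that do not move let the fingers close. It gives the time, the measured TCP pose, the force and the opening at its end, in the units of the state.
- status.read_state(): the state, without advancing time (a new reading comes with each control period).
- imaging.snapshot(name): name is "scene" or "side" or "wrist"; returns (picture, depth): 400x640x3 uint8, red, green, blue; 400x640 float32, m along the optical axis (not along the pixel's ray), 0 where there is no reading.
- imaging.get_calibration(name): a dict with "fx", "fy", "cx", "cy" (pixels), "k1" (the pictures are not rectified: a ray, as slopes to the right and down, at radius r is drawn at 1 + k1 r^2 times it, then the intrinsics apply), "extrinsics" (4x4, takes a point from camera to world coordinates); the wrist camera has in their place "T_tool_cam" (4x4, takes a point from camera to tool coordinates, whose origin is the TCP and whose axes are the tool frame's). Camera axes: x right, y up, looking along -z (the intrinsics and any distortion apply to the point x, -y, -z); pixel columns grow to the right and rows downward; lengths in m; the calibration is good to about 2 mm. A picture is of the moment at which its call begins: read the wrist's pose just before it. get_calibration takes no time and is no camera call.
- workorder.job_done(): hands the job in, once; it reports no verdict.
The state is a dict: "clock": time; "q": joint angles; "qd": joint speeds; "tau": joint torques, N m; "eef_pos": TCP position; "tool_rot": TCP orientation; "force": force on the tool from outside, world axes, zero at the start; "wrist_torque": the same for the moment, N m; "finger_gap": finger opening in m.
Only numpy, scipy, OpenCV 4.12 (cv2) and the standard library are available. Lean on these libraries where they do the work, as an engineer would, in place of code of your own. Each camera call takes 0.05 s, during which the arm holds its last target.

### The job

Load the sample feeder: its flat tray has no handle, so press lightly on the bare front part of its top and draw it out from under the hood by friction, all the way to the front stop. Then stand the small jar upright in the tray's round socket and let go. The tray sits on delicate load cells, so never load it with more than 3 kg (30 N), and leave the bottle, cup and beaker where they stand.

Things in the scene. Friction and masses are not known exactly. Their poses are not given: they have to be found in the camera images.
- deck: white feeder fixed to the bench, 285 long (x) x 170 wide (y). Origin on the bench under its middle; x points level from the open front to the rear hood, so the tray is drawn out along -x; z up. The tray's runway falls towards the front by about 4 degrees (70 mm per metre). The front stop is a lip 112 mm before the origin; the hood begins 55 mm behind it and rises 38 to 46 mm over the tray
- tray (a joint): how far the tray has been drawn out along the runway: 0 = fully in, 0.090 m = against the front stop (fully out). It slides with about 5 N of dry friction and stays where it is left
- press (a point): fixed point of the feeder over the bare front part of the tray's top, where to press first (20 mm free all round). The tray's bed is set differently in each feeder: the tray's flat top lies 0 to 8 mm below this point, not measured. Tray: rigid bare aluminium plate, 150 long x 110 wide x 16 thick, no handle, 3 to 11 mm proud of the side rails. Never load it with more than 30 N
- dock (a point): fixed point of the feeder on the axis of the tray's round socket when the tray is fully out; the tray's top there lies the same 0 to 8 mm below this point as at press (the slope is in the points' heights). Socket: hole diameter 48, depth 12, chamfered rim, leaning 4 degrees with the tray; under the hood at first
- jar_mid (a point): centre of the small closed amber jar, half-way up: round, diameter 44, height 80, about 150 g, standing upright on the bench to the left or right of the feeder; z is its upward axis. Seated in the socket, this point is 28 mm above the tray's top, so 20 to 28 mm above dock
- bottle: tall amber bottle, diameter 68, height 170, bystander; origin at the middle of its foot
- cup: white plastic cup, diameter 64, height 70, bystander; origin at the middle of its foot
- beaker: glass beaker, diameter 70, height 90, bystander; origin at the middle of its foot

How it is judged (in metres and radians):
On the way:
1. the tray is drawn out to the front stop (value of joint tray above 0.085 m), for 0.2 s.
At the end, for the whole second after the job is handed in: The tray is against the front stop (drawn out more than 84 of 90 mm), and the jar stands upright (within 7.4 degrees) down in the socket, its centre within 8 mm sideways of the dock point and less than 30 mm above it, released and at rest (value of joint tray above 0.084 m and horizontal distance between jar_mid and dock below 0.008 m and z of jar_mid in the frame of dock below 0.03 m and angle between jar_mid's own z axis and vertical below 0.13 rad and linear speed of jar below 0.02 m/s); the robot touches nothing.
It fails at once if the tray is loaded with more than 30 N (contact force between tray and anything else above 30 N).
It fails at once if a bystander is moved by more than 30 mm (distance of any of bottle, cup, beaker from where it was at the start of the episode above 0.03 m).
It also fails if it takes over 72 s, if anything falls off the work surface, if the arm or the gripper's body presses on something with over 40 N, if the wrist force passes 120 N, or if a joint passes its speed limit or range.

## Working session

There is one attempt and no reset: what is moved stays moved. The work goes in short steps, Python scripts to look and compute and a tool call to move; the robot and the scene stay as the last step left them, time stands still between calls to the robot, and variables do not carry over. Pictures are saved under pics/ and viewed, and the job is handed in when it is done.

Besides the shell and the picture viewer there is one more tool, called after "Emit:" as name(argument=value, ...), one argument or row to a line, values as JSON. arm_command: Moves the arm, as the interface text tells. Its arguments: {"type":"object","properties":{"series":{"type":"array","items":{"type":"array"}},"grip":{"type":"number"}},"required":["series"]}

```bash
mkdir -p pics
cat > h.py <<'E'
import numpy as np, cv2
from rig import status, imaging, workorder, bot
def snap(n,f):
    s=status.read_state(); p,d=imaging.snapshot(n); cv2.imwrite(f'pics/{f}.png',p[:,:,::-1]); np.savez(f'pics/{f}.npz',p=p,d=d,R=s['tool_rot'],t=s['eef_pos'],n=n); return p,d
def world(f,u,v,depth=None):
    z=np.load(f'pics/{f}.npz'); n=str(z['n']); c=imaging.get_calibration(n)
    if n=='wrist':
        T=np.eye(4);T[:3,:3]=z['R'];T[:3,3]=z['t'];T=T@np.array(c['T_tool_cam'])
    else: T=np.array(c['extrinsics'])
    K=np.array([[c['fx'],0,c['cx']],[0,c['fy'],c['cy']],[0,0,1.]])
    u=np.atleast_1d(u).astype(float);v=np.atleast_1d(v).astype(float)
    q=cv2.undistortPoints(np.stack([u,v],-1)[:,None],K,np.array([c['k1'],0,0,0,0.]))[:,0]
    dd=z['d'][v.round().astype(int),u.round().astype(int)] if depth is None else np.broadcast_to(depth,u.shape)
    P=np.stack([q[:,0]*dd,-q[:,1]*dd,-dd],-1)
    return P@T[:3,:3].T+T[:3,3]
E
python3 - <<'E'
from h import *
np.set_printoptions(precision=4,suppress=True)
for n in ['scene','side','wrist']:
    snap(n,n+'0'); print(n,imaging.get_calibration(n))
print(status.read_state(),bot.tips_ahead)
E
```

```text
scene {'fx': 518.0600300413726, 'fy': 518.0600300413726, 'cx': 319.5016748860043, 'cy': 208.06265774847873, 'k1': 0.026634392255286687, 'extrinsics': array([[ 0.0579, -0.8326,  0.5508,  1.3311],
       [ 0.9983,  0.0492, -0.0305, -0.0354],
       [-0.0017,  0.5517,  0.8341,  1.1961],
       [ 0.    ,  0.    ,  0.    ,  1.    ]])}
side {'fx': 408.83810153103275, 'fy': 408.83810153103275, 'cx': 323.9483792260279, 'cy': 202.0621331831151, 'k1': -0.09238956436406874, 'extrinsics': array([[ 0.6698,  0.5547, -0.4937,  0.1313],
       [-0.7424,  0.4879, -0.459 , -0.4454],
       [-0.0137,  0.674 ,  0.7386,  0.7415],
       [ 0.    ,  0.    ,  0.    ,  1.    ]])}
wrist {'fx': 317.14991435357206, 'fy': 317.14991435357206, 'cx': 316.7807897307518, 'cy': 197.01687704690625, 'k1': -0.05782735184543307, 'T_tool_cam': array([[ 1.    , -0.0011, -0.0008, -0.0012],
       [-0.0004,  0.276 , -0.9612, -0.1241],
       [ 0.0013,  0.9612,  0.276 ,  0.0704],
       [ 0.    ,  0.    ,  0.    ,  1.    ]])}
{'clock': 0.15, 'q': array([ 82.4773,  29.1154, -13.609 ,  85.9968,   7.2019,  65.8299,
        -8.8702]), 'qd': array([-0.1565, -0.1231,  0.0752, -0.2018, -0.0105,  0.064 ,  0.1123]), 'tau': array([ -0.0029, -62.1015,  -2.1891, -24.9837,   0.0128,   0.0091,
         0.0001]), 'eef_pos': array([ 0.1465, -0.6072,  0.2496]), 'tool_rot': array([[ 0.2346, -0.0004,  0.9721],
       [-0.9721,  0.0014,  0.2346],
       [-0.0015, -1.    , -0.    ]]), 'force': array([-0.4871, -0.0793, -0.646 ]), 'wrist_torque': array([-0.0097,  0.0164, -0.0345]), 'finger_gap': 0.08503797415536002} 0.019
```

View pics/scene0.png

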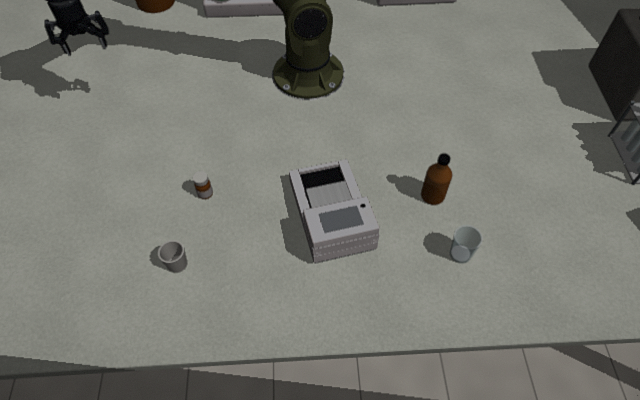

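View pics/side0.png

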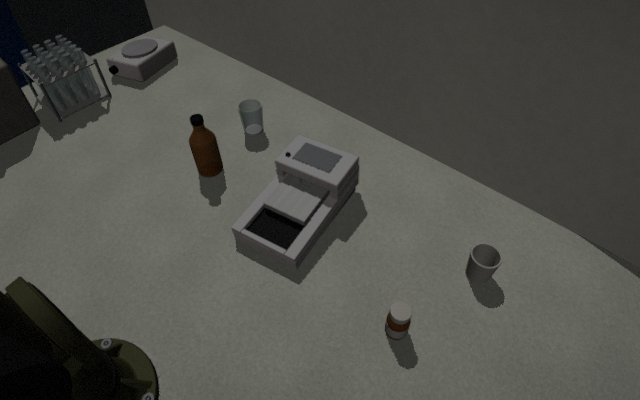

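View pics/wrist0.png

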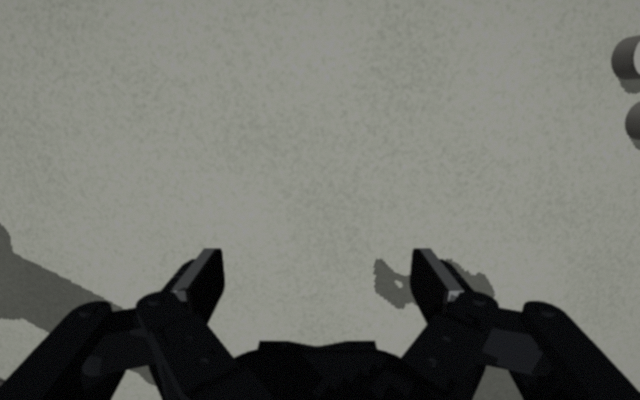

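Run:
```python
from h import *
np.set_printoptions(precision=4,suppress=True)
p=cv2.imread('pics/scene0.png')[130:280,140:400]; cv2.imwrite('pics/c1.png',cv2.resize(p,None,fx=3,fy=3,interpolation=3))
p=cv2.imread('pics/side0.png')[110:360,180:520]; cv2.imwrite('pics/c2.png',cv2.resize(p,None,fx=2.3,fy=2.3,interpolation=3))
for f,pts in [('scene0',[(203,180),(203,187),(205,198),(174,258),(437,185),(465,245),(340,195),(340,215)]),('side0',[(400,308),(398,322),(300,205),(318,157),(270,225),(300,195)])]:
    for u,v in pts: print(f,u,v,world(f,u,v))
```

```text
scene0 203 180 [[ 0.4835 -0.3012  0.0771]]
scene0 203 187 [[ 0.4916 -0.3046  0.0565]]
scene0 205 198 [[ 0.4957 -0.3075  0.0102]]
scene0 174 258 [[ 0.6767 -0.3766  0.0046]]
scene0 437 185 [[0.5552 0.314  0.1027]]
scene0 465 245 [[0.6868 0.3804 0.0119]]
scene0 340 195 [[0.5476 0.0627 0.0677]]
scene0 340 215 [[0.6402 0.0538 0.1143]]
side0 400 308 [[ 0.4737 -0.3069  0.0793]]
side0 398 322 [[ 0.1313 -0.4454  0.7415]]
side0 300 205 [[0.5442 0.0119 0.0609]]
side0 318 157 [[0.6506 0.0533 0.109 ]]
side0 270 225 [[0.4712 0.036  0.0375]]
side0 300 195 [[0.5643 0.0313 0.064 ]]
```

View pics/c1.png

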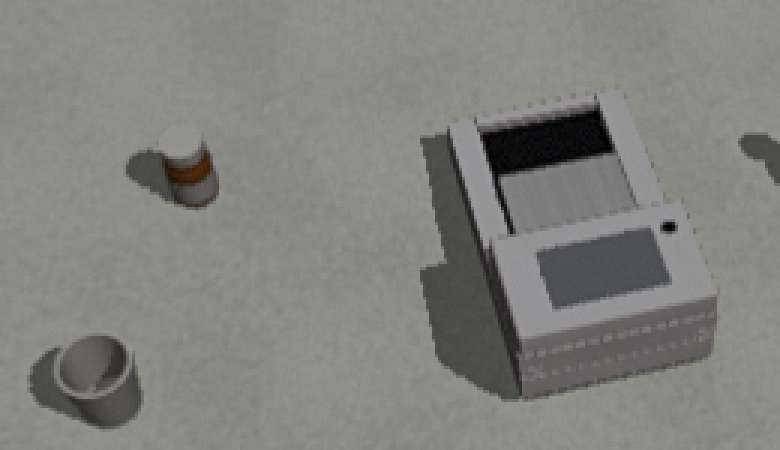

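View pics/c2.png

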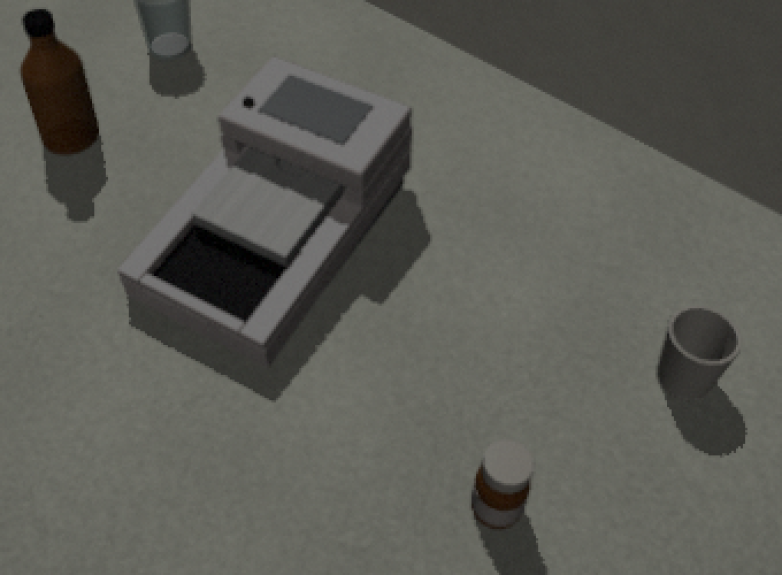

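Run:
```python
from h import *
np.set_printoptions(precision=4,suppress=True)
for f,box in [('scene0',(270,390,150,270)),('side0',(220,370,125,280))]:
    u,v=np.meshgrid(np.arange(box[0],box[1]),np.arange(box[2],box[3])); u=u.ravel();v=v.ravel()
    P=world(f,u,v); z=np.load(f'pics/{f}.npz'); ok=z['d'][v,u]>0; P=P[ok]
    print(f,'bench z',np.median(P[P[:,2]<0.012,2]))
    D=P[(P[:,2]>0.02)&(np.abs(P[:,1])<.25)]
    r=cv2.minAreaRect((D[:,:2]*1000).astype(np.float32)); print('all',r)
    H=P[P[:,2]>0.1]; r=cv2.minAreaRect((H[:,:2]*1000).astype(np.float32)); print('hood',r,H[:,2].min(),np.median(H[:,2]))
    A=np.c_[H[:,:2],np.ones(len(H))]; print('plane',np.linalg.lstsq(A,H[:,2],rcond=None)[0])
    np.save('pics/'+f+'_D.npy',D)
```

```text
scene0 bench z -0.0009401557285778628
all ((564.8516845703125, 37.73908996582031), (291.9360656738281, 171.53189086914062), 11.167625427246094)
hood ((649.1438598632812, 54.20794677734375), (109.99787902832031, 170.71324157714844), 11.15138053894043) 0.10013267450967556 0.11098411958245502
plane [0.0415 0.0099 0.0831]
side0 bench z -0.001564175099067755
all ((559.5128784179688, 36.68852233886719), (281.8817138671875, 172.89158630371094), 11.236465454101562)
hood ((643.9898071289062, 53.16530990600586), (108.02647399902344, 169.1080780029297), 10.60455322265625) 0.10001631518487464 0.10962359115234288
plane [0.0742 0.0202 0.0606]
```

Run:
```python
from h import *
np.set_printoptions(precision=1,suppress=True,linewidth=150)
a=np.deg2rad(11.15);R=np.array([[np.cos(a),np.sin(a)],[-np.sin(a),np.cos(a)]])
for f in ['scene0','side0']:
    D=np.load('pics/'+f+'_D.npy'); L=(D[:,:2]-[0.561,0.037])@R.T*1000; z=D[:,2]*1000
    print(f,np.percentile(L,[.5,1,99,99.5],axis=0).T)
    for y0,y1 in [(-80,-66),(-40,40),(66,80)]:
        print(y0,[(x,round(float(np.median(z[m])),1),int(m.sum())) for x in range(-150,150,10) for m in [(L[:,0]>=x)&(L[:,0]<x+10)&(L[:,1]>y0)&(L[:,1]<y1)] if m.sum()>3])
```

```text
scene0 [[-136.9 -134.7  147.8  148.3]
 [ -85.4  -85.2   82.4   83.4]]
-80 [(-140, 45.4, 12), (-130, 45.3, 15), (-120, 48.4, 10), (-110, 48.0, 16), (-100, 47.2, 13), (-90, 49.8, 14), (-80, 49.1, 19), (-70, 49.6, 14), (-60, 50.2, 12), (-50, 52.0, 13), (-40, 52.1, 18), (-30, 52.6, 13), (-20, 53.8, 18), (-10, 55.3, 16), (0, 55.8, 8), (40, 107.0, 19), (50, 108.7, 16), (60, 108.5, 19), (70, 110.2, 20), (80, 109.4, 20), (90, 111.2, 18), (100, 110.2, 17), (110, 112.1, 19), (120, 113.2, 20), (130, 112.4, 26), (140, 67.1, 106)]
-40 [(-140, 44.7, 71), (-130, 38.0, 138), (-120, 35.0, 78), (-110, 35.5, 80), (-100, 36.3, 77), (-90, 37.4, 78), (-80, 37.9, 70), (-70, 42.1, 6), (-60, 60.1, 38), (-50, 61.8, 82), (-40, 61.8, 90), (-30, 62.8, 87), (-20, 64.0, 90), (-10, 64.5, 91), (0, 64.7, 82), (10, 68.5, 18), (30, 105.4, 21), (40, 107.6, 94), (50, 108.3, 99), (60, 110.5, 94), (70, 110.5, 104), (80, 111.7, 102), (90, 112.8, 109), (100, 113.1, 112), (110, 114.3, 105), (120, 113.3, 128), (130, 113.3, 131), (140, 70.0, 603)]
66 [(-140, 45.1, 11), (-130, 46.7, 15), (-120, 47.6, 11), (-110, 48.1, 14), (-100
[... 1287 characters left out ...]
, (30, 92.2, 392), (40, 105.4, 167), (50, 107.2, 147), (60, 109.2, 107), (70, 110.2, 109), (80, 111.0, 99), (90, 111.6, 105), (100, 112.3, 103), (110, 112.7, 87), (120, 112.2, 94), (130, 112.2, 53)]
66 [(-150, 38.0, 21), (-140, 45.3, 32), (-130, 47.3, 20), (-120, 47.0, 23), (-110, 47.4, 21), (-100, 47.3, 21), (-90, 47.8, 19), (-80, 48.8, 24), (-70, 49.1, 17), (-60, 50.5, 21), (-50, 51.0, 21), (-40, 52.0, 15), (-30, 52.5, 19), (-20, 53.3, 20), (-10, 53.8, 19), (0, 54.6, 15), (10, 55.6, 21), (20, 56.3, 19), (30, 81.6, 91), (40, 106.2, 20), (50, 107.4, 18), (60, 109.4, 18), (70, 108.9, 12), (80, 109.0, 16), (90, 109.4, 16), (100, 110.8, 16), (110, 110.9, 19), (120, 111.9, 14), (130, 112.4, 10)]
```

Emit:
arm_command(
  series=[
    [[32, 26, 0], [0, 0, -0.005]],
    [[32, 26, 0], [0, 0, -0.005]],
    [[32, 26, 0], [0, 0, -0.005]],
    [[32, 26, 0], [0, 0, -0.005]],
    [[32, 26, 0], [0, 0, -0.005]],
    [[32, 26, 0], [0, 0, -0.005]],
    [[32, 26, 0], [0, 0, -0.006]],
    [[32, 26, 0], [0, 0, -0.006]],
  ],
  grip=-1,
)

```text
clock: 0.82
eef_pos: [0.4037, -0.398, 0.2502]
tool_rot: [[0.193, -0.0, 0.981], [-0.981, 0.0, 0.193], [-0.0, -1.0, -0.0]]
force: [0.5, -0.3, -0.2]
finger_gap: 0.0853
```

Emit:
arm_command(
  series=[
    [[20, 10, 0], [0, 0, 0]],
    [[20, 10, 0], [0, 0, 0]],
    [[0, 0, 0], [0, 0, 0]],
    [[0, 0, 0], [0, 0, 0]],
    [[0, 0, 0], [0, 0, 0]],
  ],
)

```text
clock: 1.23
eef_pos: [0.4417, -0.38, 0.2499]
tool_rot: [[0.193, -0.001, 0.981], [-0.981, -0.0, 0.193], [-0.0, -1.0, -0.001]]
force: [-1.1, 0.2, -0.0]
finger_gap: 0.0854
```

Run:
```python
from h import *
snap('wrist','w1');print(status.read_state())
```

```text
{'clock': 1.2833, 'q': array([ 49.12840338,  25.52635843, -16.56182143,  92.54882961,
         7.9671052 ,  63.13018669, -48.4539422 ]), 'qd': array([ 0.66703443, -0.19816627,  0.11558586, -0.0029109 ,  0.00820681,
       -0.04342619, -0.12788039]), 'tau': array([-1.05712831e+00, -5.67756307e+01, -3.06666858e+00, -2.44543916e+01,
       -6.07263856e-02, -1.97791349e-02, -1.53717720e-03]), 'eef_pos': array([ 0.44135202, -0.38043472,  0.25001615]), 'tool_rot': array([[ 1.91922982e-01, -1.16099687e-03,  9.81409303e-01],
       [-9.81409990e-01, -1.93246354e-04,  1.91922888e-01],
       [-3.31681032e-05, -9.99999307e-01, -1.17650235e-03]]), 'force': array([-0.23203783, -0.37166371,  0.43560997]), 'wrist_torque': array([ 0.00495111,  0.02282637, -0.01627862]), 'finger_gap': 0.08537590588430512}
```

View pics/w1.png

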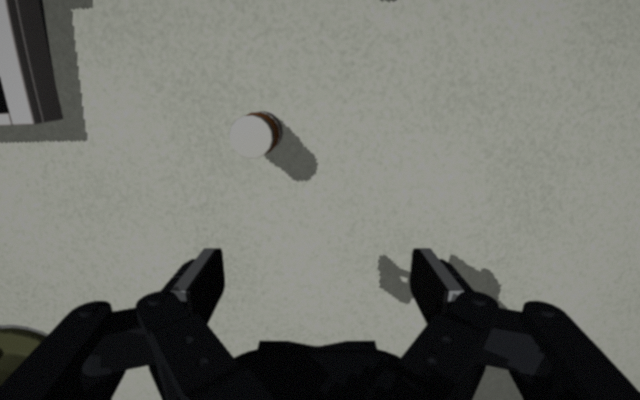

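Run:
```python
from h import *
np.set_printoptions(precision=4,suppress=True)
z=np.load('pics/w1.npz')
u,v=np.meshgrid(np.arange(215,300),np.arange(95,190));u=u.ravel();v=v.ravel()
P=world('w1',u,v);ok=z['d'][v,u]>0;P=P[ok]
T=P[(P[:,2]>.07)];print(len(T),T.mean(0),T.min(0),T.max(0),cv2.minEnclosingCircle((T[:,:2]*1000).astype(np.float32)))
print('bench',np.median(P[P[:,2]<.012,2]))
for f,b in [('scene0',(185,220,165,205)),('side0',(380,420,290,345))]:
    u,v=np.meshgrid(np.arange(b[0],b[1]),np.arange(b[2],b[3]));P=world(f,u.ravel(),v.ravel());T=P[(P[:,2]>.073)&(P[:,2]<.1)];print(f,len(T),T.mean(0),cv2.minEnclosingCircle((T[:,:2]*1000).astype(np.float32)))
```

```text
1494 [ 0.4729 -0.3111  0.0803] [ 0.4518 -0.3303  0.0706] [ 0.4921 -0.291   0.0828] ((472.0191955566406, -311.1223449707031), 20.21562957763672)
bench 0.0005550955977506322
scene0 151 [ 0.4763 -0.3097  0.0786] ((474.6017761230469, -309.59893798828125), 21.568201065063477)
side0 362 [ 0.4696 -0.3112  0.0786] ((470.8873596191406, -309.89044189453125), 20.40082550048828)
```

Emit:
arm_command(
  series=[
    [[10, 38, 0], [0, 0, 0]],
    [[10, 38, 0], [0, 0, 0]],
    [[10, 38, 0], [0, 0, 0]],
    [[10, 38, 0], [0, 0, 0]],
    [[10, 38, 0], [0, 0, 0]],
    [[10, 38, 0], [0, 0, 0]],
    [[10, 38, 0], [0, 0, 0]],
    [[10, 38, 0], [0, 0, 0]],
  ],
  grip=1,
)

```text
clock: 1.95
eef_pos: [0.5222, -0.0754, 0.2505]
tool_rot: [[0.191, 0.0, 0.982], [-0.982, -0.001, 0.191], [0.001, -1.0, 0.0]]
force: [-0.4, -0.1, -0.5]
finger_gap: -0.0
```

Emit:
arm_command(
  series=[
    [[10, 36, 0], [0, 0, 0]],
    [[10, 36, 0], [0, 0, 0]],
    [[0, 37, 0], [0, 0, 0]],
    [[0, 0, 0], [0, 0, 0]],
    [[0, 0, 0], [0, 0, 0]],
    [[0, 0, 0], [0, 0, 0]],
  ],
)

```text
clock: 2.45
eef_pos: [0.5424, 0.0317, 0.2502]
tool_rot: [[0.192, -0.0, 0.981], [-0.981, -0.001, 0.192], [0.001, -1.0, -0.001]]
force: [0.5, -0.3, -0.3]
finger_gap: 0.0003
```

Run:
```python
from h import *
snap('wrist','w2');s=status.read_state();print(s['eef_pos'],s['finger_gap'],s['force'],s['q'])
```

```text
[0.54243252 0.03103858 0.25017785] 2.560368452912758e-05 [-0.32639739 -0.89550686  0.61310745] [  9.45515092  22.50674328 -22.2601789   98.28585571   9.61444257
  61.11119999 -94.95571226]
```

View pics/w2.png

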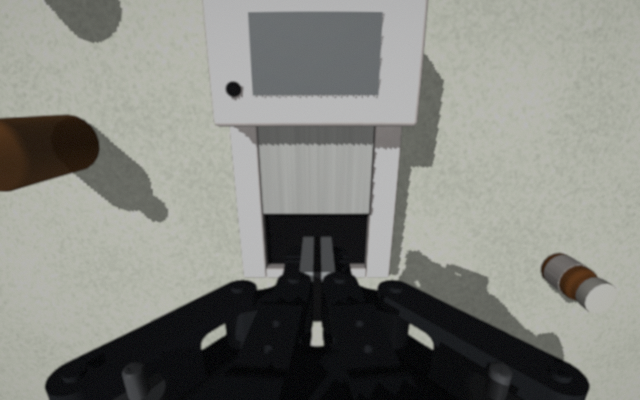

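Run:
```python
from h import *
np.set_printoptions(precision=4,suppress=True)
for u,v in [(260,208),(370,208),(285,211),(315,211),(355,211),(315,217),(262,135),(372,135),(315,130),(315,160),(315,190),(315,200),(245,200),(385,200),(300,226),(355,226),(243,275),(391,275)]:
    P=world('w2',u,v)[0]; a=np.deg2rad(11.15); d=P[:2]-[.561,.037]
    print(u,v,P,(np.array([[np.cos(a),np.sin(a)],[-np.sin(a),np.cos(a)]])@d*1000).round(1))
```

```text
260 208 [0.4961 0.0855 0.0506] [-54.2  60.1]
370 208 [ 0.5195 -0.03    0.0527] [-53.7 -57.7]
285 211 [0.502  0.0581 0.0619] [-53.8  32.2]
315 211 [0.5083 0.0276 0.0629] [-53.5   1. ]
355 211 [ 0.5162 -0.0131  0.0627] [-53.6 -40.5]
315 217 [0.4943 0.025  0.0414] [-67.8   1.1]
262 135 [0.5752 0.0923 0.0679] [24.6 51.5]
372 135 [ 0.5955 -0.0108  0.0679] [ 24.6 -53.6]
315 130 [0.5896 0.0435 0.0698] [29.4  0.8]
315 160 [0.5609 0.0379 0.0655] [0.1 0.9]
315 190 [0.5304 0.032  0.0631] [-31.   1.]
315 200 [0.5198 0.0299 0.0624] [-41.8   1. ]
245 200 [0.503  0.1021 0.0536] [-44.4  75.1]
385 200 [ 0.5316 -0.0431  0.054 ] [-44.3 -72.9]
300 226 [0.4791 0.0394 0.0377] [-79.9  18.2]
355 226 [ 0.4919 -0.0215  0.0399] [-79.1 -44. ]
243 275 [0.3812 0.1005 0.0006] [-164.1   97.1]
391 275 [ 0.4195 -0.0921  0.0016] [-163.8  -99.3]
```

Emit:
arm_command(
  series=[
    [[0, 0, -30], [0, 0, 0]],
    [[0, 0, -30], [0, 0, 0]],
    [[0, 0, -30], [0, 0, 0]],
    [[0, 0, -30], [0, 0, 0]],
    [[0, 0, -20], [0, 0, 0]],
    [[0, 0, -10], [0, 0, 0]],
    [[0, 0, 0], [0, 0, 0]],
    [[0, 0, 0], [0, 0, 0]],
  ],
)

```text
clock: 3.17
eef_pos: [0.5429, 0.0323, 0.1006]
tool_rot: [[0.192, -0.0, 0.981], [-0.981, -0.0, 0.192], [0.0, -1.0, -0.0]]
force: [-0.3, 0.1, 0.3]
finger_gap: 0.0002
```

Emit:
arm_command(
  series=[
    [[0, 0, -4], [0, 0, 0]],
    [[0, 0, -3], [0, 0, 0]],
    [[0, 0, -2], [0, 0, 0]],
    [[0, 0, -1], [0, 0, 0]],
    [[0, 0, 0], [0, 0, 0]],
    [[0, 0, 0], [0, 0, 0]],
  ],
)

```text
clock: 3.67
eef_pos: [0.5427, 0.0335, 0.0905]
tool_rot: [[0.194, 0.0, 0.981], [-0.981, 0.0, 0.194], [0.0, -1.0, 0.0]]
force: [-0.1, 0.9, -0.7]
finger_gap: -0.0003
```

Emit:
arm_command(
  series=[
    [[0, 0, -1], [0, 0, 0]],
    [[0, 0, -1], [0, 0, 0]],
    [[0, 0, -1], [0, 0, 0]],
    [[0, 0, -1], [0, 0, 0]],
    [[0, 0, 0], [0, 0, 0]],
    [[0, 0, 0], [0, 0, 0]],
  ],
)

```text
clock: 4.17
eef_pos: [0.5425, 0.0334, 0.0862]
tool_rot: [[0.194, -0.0, 0.981], [-0.981, 0.0, 0.194], [-0.0, -1.0, -0.0]]
force: [-0.5, 0.1, -0.4]
finger_gap: 0.0
```

Emit:
arm_command(
  series=[
    [[0, 0, -1], [0, 0, 0]],
    [[0, 0, 0], [0, 0, 0]],
    [[0, 0, 0], [0, 0, 0]],
  ],
)

```text
clock: 4.42
eef_pos: [0.5426, 0.0334, 0.0852]
tool_rot: [[0.194, -0.0, 0.981], [-0.981, 0.0, 0.194], [-0.0, -1.0, -0.0]]
force: [-0.6, -0.8, 0.8]
finger_gap: -0.0
```

Emit:
arm_command(
  series=[
    [[0, 0, -1], [0, 0, 0]],
    [[0, 0, 0], [0, 0, 0]],
    [[0, 0, 0], [0, 0, 0]],
  ],
)

```text
clock: 4.67
eef_pos: [0.5426, 0.0334, 0.0842]
tool_rot: [[0.194, -0.0, 0.981], [-0.981, -0.0, 0.194], [-0.0, -1.0, -0.0]]
force: [-0.1, 0.0, -0.8]
finger_gap: 0.0
```

Emit:
arm_command(
  series=[
    [[0, 0, -1], [0, 0, 0]],
    [[0, 0, 0], [0, 0, 0]],
    [[0, 0, 0], [0, 0, 0]],
  ],
)

```text
clock: 4.92
eef_pos: [0.5427, 0.0335, 0.0838]
tool_rot: [[0.194, 0.001, 0.981], [-0.981, -0.0, 0.194], [0.0, -1.0, 0.0]]
force: [-1.2, -1.0, 5.9]
finger_gap: 0.0001
```

Emit:
arm_command(
  series=[
    [[0, 0, -0.7], [0, 0, 0]],
    [[0, 0, 0], [0, 0, 0]],
    [[0, 0, 0], [0, 0, 0]],
  ],
)

```text
clock: 5.17
eef_pos: [0.5427, 0.0334, 0.0837]
tool_rot: [[0.194, 0.001, 0.981], [-0.981, -0.0, 0.194], [0.001, -1.0, 0.001]]
force: [-3.5, 0.1, 11.8]
finger_gap: 0.0001
```

Emit:
arm_command(
  series=[
    [[0, 0, -0.4], [0, 0, 0]],
    [[-1, -0.2, -0.07], [0, 0, 0]],
    [[-1, -0.2, -0.07], [0, 0, 0]],
    [[-1, -0.2, -0.07], [0, 0, 0]],
    [[-1, -0.2, -0.07], [0, 0, 0]],
  ],
)

```text
clock: 5.58
eef_pos: [0.5418, 0.0333, 0.0837]
tool_rot: [[0.194, 0.007, 0.981], [-0.981, 0.001, 0.194], [0.0, -1.0, 0.007]]
force: [4.3, -0.2, 7.3]
finger_gap: -0.0001
```

Emit:
arm_command(
  series=[
    [[0, 0, -0.5], [0, 0, 0]],
    [[0, 0, 0], [0, 0, 0]],
  ],
)

```text
clock: 5.75
eef_pos: [0.5417, 0.0332, 0.0836]
tool_rot: [[0.194, 0.007, 0.981], [-0.981, 0.001, 0.194], [0.0, -1.0, 0.007]]
force: [1.9, -0.0, 12.7]
finger_gap: 0.0002
```

Emit:
arm_command(
  series=[
    [[0, 0, -0.5], [0, 0, 0]],
    [[0, 0, 0], [0, 0, 0]],
  ],
)

```text
clock: 5.92
eef_pos: [0.5417, 0.0333, 0.0835]
tool_rot: [[0.194, 0.007, 0.981], [-0.981, 0.001, 0.194], [0.001, -1.0, 0.007]]
force: [0.3, -0.4, 17.3]
finger_gap: 0.0
```

Emit:
arm_command(
  series=[
    [[-1, -0.2, -0.07], [0, 0, 0]],
    [[-1, -0.2, -0.07], [0, 0, 0]],
    [[-1, -0.2, -0.07], [0, 0, 0]],
    [[0, 0, 0], [0, 0, 0]],
  ],
)

```text
clock: 6.25
eef_pos: [0.5395, 0.0329, 0.0833]
tool_rot: [[0.194, 0.009, 0.981], [-0.981, 0.001, 0.194], [0.0, -1.0, 0.009]]
force: [3.2, -0.3, 15.6]
finger_gap: 0.0002
```

Emit:
arm_command(
  series=[
    [[-1.5, -0.3, -0.1], [0, 0, 0]],
    [[-1.5, -0.3, -0.1], [0, 0, 0]],
    [[-1.5, -0.3, -0.1], [0, 0, 0]],
    [[-1.5, -0.3, -0.1], [0, 0, 0]],
    [[-1.5, -0.3, -0.1], [0, 0, 0]],
    [[-1.5, -0.3, -0.1], [0, 0, 0]],
  ],
)

```text
clock: 6.75
eef_pos: [0.5308, 0.0311, 0.0827]
tool_rot: [[0.194, 0.01, 0.981], [-0.981, 0.002, 0.194], [0.0, -1.0, 0.01]]
force: [3.8, -0.2, 14.2]
finger_gap: -0.0002
```

```bash
cat > tray.py <<'E'
from h import *
import sys
f=sys.argv[1]; snap('side',f)
a=np.deg2rad(11.15);R=np.array([[np.cos(a),np.sin(a)],[-np.sin(a),np.cos(a)]])
u,v=np.meshgrid(np.arange(210,370),np.arange(125,290));P=world(f,u.ravel(),v.ravel())
L=(P[:,:2]-[0.561,0.037])@R.T*1000; h=P[:,2]*1000-(55.5+.07*L[:,0])
for y0,y1 in [(-48,-30),(30,48)]:
    m=(L[:,1]>y0)&(L[:,1]<y1)&(h>4)&(h<20); x=np.sort(L[m,0]); print('front edge',x[:1],np.percentile(x,[1,2,5]).round(1))
p=cv2.imread(f'pics/{f}.png')[110:300,200:400];cv2.imwrite(f'pics/{f}c.png',cv2.resize(p,None,fx=3,fy=3))
s=status.read_state();print(s['clock'],s['eef_pos'],s['force'])
E
python3 tray.py s1
```

```text
front edge [-70.56480454] [-70.  -69.6 -66.5]
front edge [-69.70483711] [-69.  -68.6 -67.7]
6.8 [0.53037414 0.03103228 0.08265178] [ 3.69643674  0.39170039 16.24103549]
```

View pics/s1c.png

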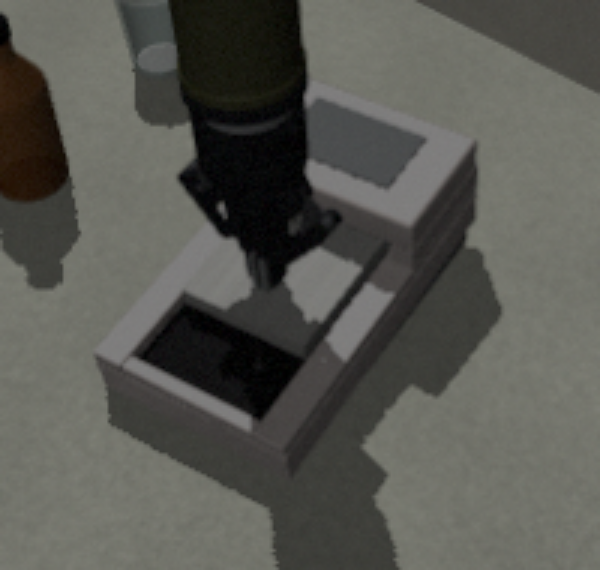

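Emit:
arm_command(
  series=[
    [[-2.5, -0.5, -0.17], [0, 0, 0]],
    [[-2.5, -0.5, -0.17], [0, 0, 0]],
    [[-2.5, -0.5, -0.17], [0, 0, 0]],
    [[-2.5, -0.5, -0.17], [0, 0, 0]],
    [[-2.5, -0.5, -0.17], [0, 0, 0]],
    [[-2.5, -0.5, -0.17], [0, 0, 0]],
    [[-2.5, -0.5, -0.17], [0, 0, 0]],
    [[-2.5, -0.5, -0.17], [0, 0, 0]],
  ],
)

```text
clock: 7.47
eef_pos: [0.5107, 0.0272, 0.0812]
tool_rot: [[0.194, 0.01, 0.981], [-0.981, 0.002, 0.194], [0.0, -1.0, 0.01]]
force: [3.8, 1.2, 15.4]
finger_gap: -0.0001
```

Emit:
arm_command(
  series=[
    [[-3, -0.6, -0.21], [0, 0, 0]],
    [[-3, -0.6, -0.21], [0, 0, 0]],
    [[-3, -0.6, -0.21], [0, 0, 0]],
    [[-3, -0.6, -0.21], [0, 0, 0]],
    [[-3, -0.6, -0.21], [0, 0, 0]],
    [[-3, -0.6, -0.21], [0, 0, 0]],
    [[-3, -0.6, -0.21], [0, 0, 0]],
    [[-3, -0.6, -0.21], [0, 0, 0]],
  ],
)

```text
clock: 8.13
eef_pos: [0.4868, 0.0224, 0.0794]
tool_rot: [[0.194, 0.01, 0.981], [-0.981, 0.002, 0.194], [0.0, -1.0, 0.01]]
force: [4.5, 0.5, 15.6]
finger_gap: 0.0003
```

```bash
python3 tray.py s2
```

```text
front edge [-114.80816861] [-113.7 -113.1 -109.3]
front edge [-112.91273958] [-112.6 -112.6 -111.6]
8.1833 [0.48592025 0.02222474 0.07928189] [ 2.14322599  0.94612673 17.21547008]
```

Emit:
arm_command(
  series=[
    [[-2.5, -0.5, -0.18], [0, 0, 0]],
    [[-2.5, -0.5, -0.18], [0, 0, 0]],
    [[-2.5, -0.5, -0.18], [0, 0, 0]],
    [[-2.5, -0.5, -0.18], [0, 0, 0]],
    [[-2.5, -0.5, -0.18], [0, 0, 0]],
    [[-2.5, -0.5, -0.18], [0, 0, 0]],
    [[-2.5, -0.5, -0.18], [0, 0, 0]],
    [[-2.5, -0.5, -0.18], [0, 0, 0]],
  ],
)

```text
clock: 8.85
eef_pos: [0.4684, 0.0188, 0.0781]
tool_rot: [[0.194, 0.013, 0.981], [-0.981, 0.002, 0.194], [0.0, -1.0, 0.013]]
force: [7.6, 1.7, 14.0]
finger_gap: 0.0002
```

Emit:
arm_command(
  series=[
    [[-1.5, -0.3, -0.1], [0, 0, 0]],
    [[-1.5, -0.3, -0.1], [0, 0, 0]],
    [[-1.5, -0.3, -0.1], [0, 0, 0]],
    [[-1.5, -0.3, -0.1], [0, 0, 0]],
  ],
)

```text
clock: 9.18
eef_pos: [0.4624, 0.0177, 0.0776]
tool_rot: [[0.194, 0.012, 0.981], [-0.981, 0.002, 0.194], [0.0, -1.0, 0.013]]
force: [6.7, 1.8, 13.6]
finger_gap: -0.0
```

Emit:
arm_command(
  series=[
    [[-1, -0.2, -0.07], [0, 0, 0]],
    [[-1, -0.2, -0.07], [0, 0, 0]],
    [[-1, -0.2, -0.07], [0, 0, 0]],
    [[-1, -0.2, -0.07], [0, 0, 0]],
  ],
)

```text
clock: 9.52
eef_pos: [0.4585, 0.0168, 0.0773]
tool_rot: [[0.194, 0.012, 0.981], [-0.981, 0.002, 0.194], [0.0, -1.0, 0.013]]
force: [7.9, 2.3, 13.7]
finger_gap: 0.0004
```

```bash
python3 tray.py s3; python3 -c "
from h import *
snap('scene','sc3')
p=cv2.imread('pics/sc3.png')[140:280,260:420];cv2.imwrite('pics/sc3c.png',cv2.resize(p,None,fx=4,fy=4))"
```

```text
front edge [-127.46103152] [-126.4 -125.6 -122. ]
front edge [-127.19068856] [-126.6 -126.5 -125.3]
9.5667 [0.45828398 0.016816   0.07727412] [ 6.85828008  1.6097155  14.08319918]
```

View pics/s3c.png

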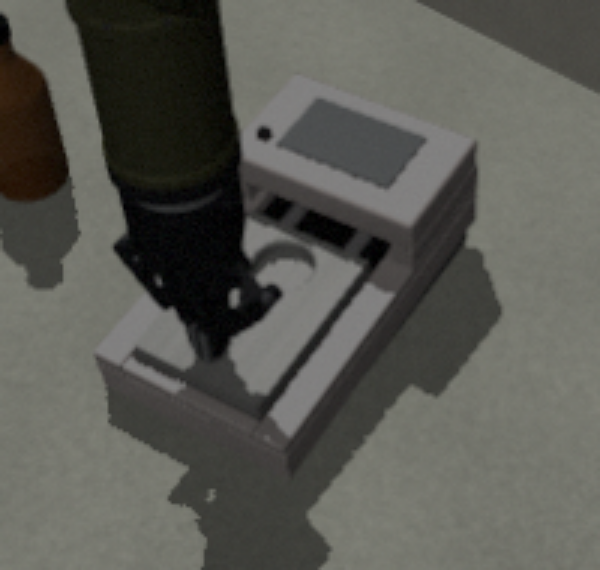

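View pics/sc3c.png

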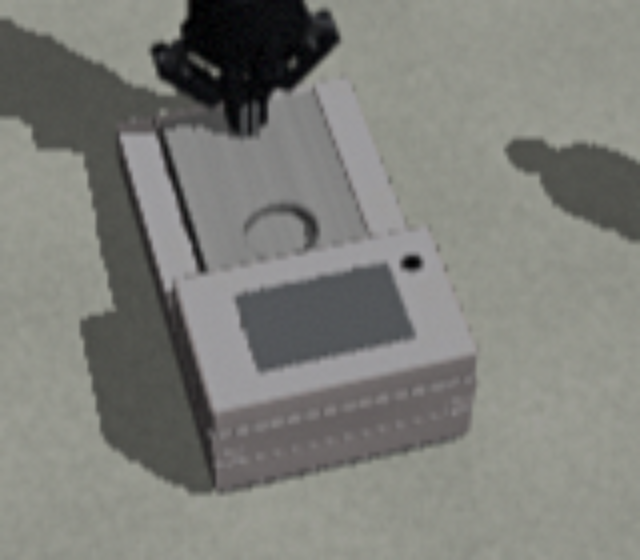

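Emit:
arm_command(
  series=[
    [[0, 0, 5], [0, 0, 0]],
    [[0, 0, 25], [0, 0, 0]],
    [[0, 0, 35], [0, 0, 0]],
    [[-20, -4, 35], [0, 0, 0]],
    [[-20, -4, 35], [0, 0, 0]],
    [[-20, -4, 20], [0, 0, 0]],
    [[0, 0, 0], [0, 0, 0]],
    [[0, 0, 0], [0, 0, 0]],
  ],
)

```text
clock: 10.28
eef_pos: [0.3924, 0.003, 0.2309]
tool_rot: [[0.193, 0.003, 0.981], [-0.981, -0.001, 0.193], [0.002, -1.0, 0.002]]
force: [0.2, -0.2, 0.1]
finger_gap: 0.0002
```

```bash
python3 - <<'E'
from h import *
snap('wrist','w3');snap('side','s4');s=status.read_state();print(s['clock'],s['eef_pos'],s['force'])
p=cv2.imread('pics/s4.png')[120:290,210:380];cv2.imwrite('pics/s4c.png',cv2.resize(p,None,fx=3.5,fy=3.5))
E
python3 tray.py s5
```

```text
10.3833 [0.39275389 0.00335843 0.22942112] [-0.15799497 -0.64975807 -0.39493018]
front edge [-126.70026673] [-126.  -125.4 -122. ]
front edge [-127.98516614] [-125.7 -124.8 -120.4]
10.4333 [0.39272881 0.00348334 0.2290527 ] [ 0.23460619 -1.06352548 -0.89069649]
```

View pics/w3.png

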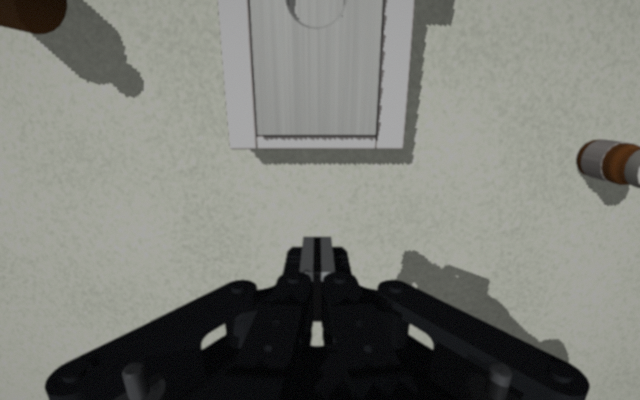

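View pics/s4c.png

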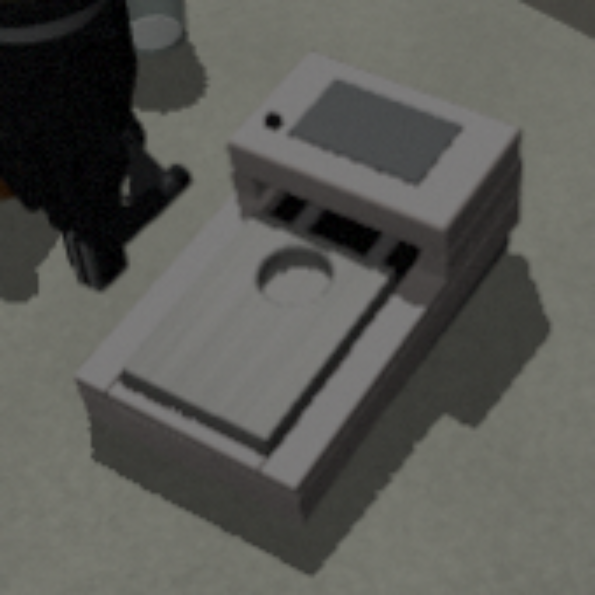

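Run:
```python
from h import *
np.set_printoptions(precision=4,suppress=True)
p=cv2.imread('pics/w3.png')[90:165,220:420];cv2.imwrite('pics/w3c.png',cv2.resize(p,None,fx=4,fy=4,interpolation=cv2.INTER_NEAREST))
a=np.deg2rad(11.15)
for u in (290,317,345):
  for v in range(128,156,1):
    P=world('w3',u,v)[0];d=P[:2]-[.561,.037];L=np.array([[np.cos(a),np.sin(a)],[-np.sin(a),np.cos(a)]])@d*1000
    print(u,v,L.round(1),(P[2]*1000).round(1),np.load('pics/w3.npz')['p'][v,u])
```

```text
290 128 [-120.5   24.7] 57.7 [144 145 142]
290 129 [-121.4   24.7] 58.0 [143 143 140]
290 130 [-122.3   24.8] 57.3 [143 144 141]
290 131 [-123.2   24.7] 58.3 [143 144 142]
290 132 [-124.    24.6] 59.5 [143 144 141]
290 133 [-125.    24.8] 57.7 [138 139 137]
290 134 [-126.    24.9] 56.9 [121 121 120]
290 135 [-128.4   26.3] 39.2 [87 85 84]
290 136 [-128.9   25.9] 44.5 [75 73 72]
290 137 [-129.7   25.8] 46.7 [95 92 91]
290 138 [-130.5   25.7] 48.0 [121 119 119]
290 139 [-131.6   25.8] 46.8 [145 145 145]
290 140 [-132.4   25.7] 48.1 [158 158 159]
290 141 [-133.3   25.7] 48.6 [166 166 167]
290 142 [-134.3   25.8] 48.1 [166 166 166]
290 143 [-135.4   25.9] 47.0 [166 166 167]
290 144 [-136.5   26. ] 45.8 [166 166 167]
290 145 [-137.4   26. ] 46.5 [168 168 168]
290 146 [-138.3   25.9] 46.9 [163 162 163]
290 147 [-139.4   26. ] 46.0 [150 148 147]
290 148 [-140.4   26.1] 45.8 [124 121 119]
290 149 [-147.2   29.9] -0.1 [98 99 94]
290 150 [-148.1   29.8] 1.5 [89 90 84]
290 151 [-149.3   29.8] 0.8 [94 97 90]
290 152 [-150.3   29.8] 1.9 [95 97 90]
290 153 [-151.6   29.9] 0.6 [94 95 89]
290 154 [-
[... 1706 characters left out ...]
5 139 [-131.3  -26.9] 50.0 [145 144 144]
345 140 [-132.5  -27.1] 47.6 [163 163 163]
345 141 [-133.4  -27.2] 47.2 [166 166 167]
345 142 [-134.5  -27.3] 46.5 [166 167 167]
345 143 [-135.4  -27.3] 46.8 [167 167 168]
345 144 [-136.5  -27.4] 45.9 [165 165 166]
345 145 [-137.3  -27.3] 47.3 [166 166 167]
345 146 [-138.3  -27.3] 46.8 [163 163 164]
345 147 [-139.3  -27.4] 46.5 [151 150 149]
345 148 [-140.3  -27.4] 46.1 [124 123 121]
345 149 [-147.1  -31.6] 0.3 [99 99 94]
345 150 [-148.3  -31.7] 0.1 [91 92 86]
345 151 [-149.4  -31.7] 0.2 [89 91 85]
345 152 [-150.4  -31.6] 0.8 [92 93 87]
345 153 [-151.6  -31.7] 0.5 [93 94 88]
345 154 [-152.7  -31.8] 0.2 [91 93 87]
345 155 [-153.7  -31.7] 1.3 [94 96 90]
```

View pics/w3c.png

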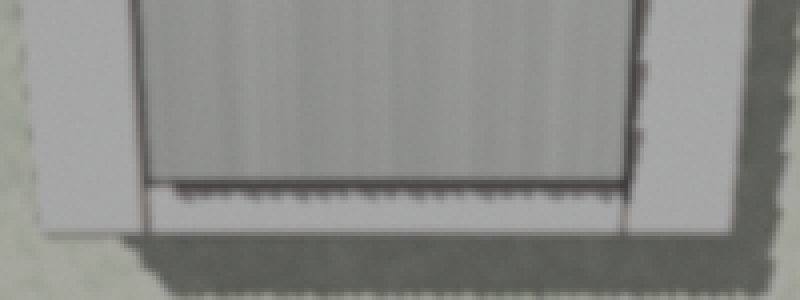

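Emit:
arm_command(
  series=[
    [[30, 5, 0], [0, 0, 0]],
    [[30, 5, 0], [0, 0, 0]],
    [[0, 0, 0], [0, 0, 0]],
    [[0, 0, 0], [0, 0, 0]],
    [[0, 0, 0], [0, 0, 0]],
  ],
  grip=-1,
)

```text
clock: 10.85
eef_pos: [0.452, 0.0137, 0.2284]
tool_rot: [[0.194, -0.004, 0.981], [-0.981, 0.001, 0.194], [-0.001, -1.0, -0.003]]
force: [0.8, 0.4, 0.0]
finger_gap: 0.0607
```

Run:
```python
from h import *
snap('wrist','w4');s=status.read_state();print(s['clock'],s['eef_pos'],s['force'])
p=cv2.imread('pics/w4.png')[0:240,200:440];cv2.imwrite('pics/w4c.png',cv2.resize(p,None,fx=2.5,fy=2.5))
```

```text
10.9 [0.4517068  0.01353484 0.22875818] [-0.17559202  0.25749327  0.20465931]
```

View pics/w4c.png

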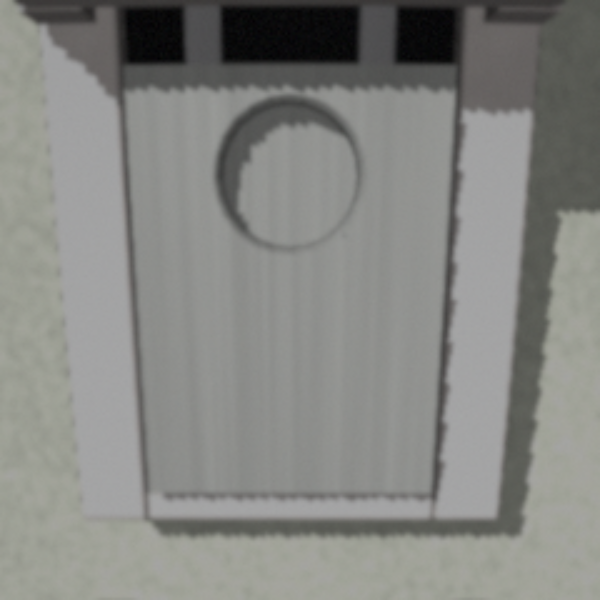

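Run:
```python
from h import *
np.set_printoptions(precision=1,suppress=True)
a=np.deg2rad(11.15);R=np.array([[np.cos(a),np.sin(a)],[-np.sin(a),np.cos(a)]])
def onplane(f,u,v):
    A=world(f,u,v,0.1)[0];B=world(f,u,v,0.6)[0]
    g=lambda P:P[2]-(0.0647+0.07*((R@(P[:2]-[.561,.037]))[0]+0.019))
    t=g(A)/(g(A)-g(B));P=A+t*(B-A);return P
for f,pts in [('w4',[(286.4,69.5),(344.4,69),(315.6,38),(315.6,100),(298,47.5),(333,47)]),('s4',[(210+257/3.5,120+277/3.5),(210+333/3.5,120+272/3.5),(210+296/3.5,120+246/3.5)])]:
    for p in pts:
        P=onplane(f,*p);print(f,p,P*1000,R@(P[:2]-[.561,.037])*1000)
for p in [(200+128/2.5,120/2.5),(200+457/2.5,120/2.5),(200+150/2.5,470/2.5),(200+437/2.5,470/2.5),(315,198),(315,25.5)]:
    P=onplane('w4',*p);print('edges',R@(P[:2]-[.561,.037])*1000)
```

```text
w4 (286.4, 69.5) [545.2  59.9  65.3] [-11.1  25.5]
w4 (344.4, 69) [555.2  11.6  65.3] [-10.6 -23.8]
w4 (315.6, 38) [574.2  40.3  67. ] [13.5  0.7]
w4 (315.6, 100) [525.3  30.6  63.5] [-36.2   0.6]
w4 (298, 47.5) [564.1  53.3  66.5] [ 6.2 15.4]
w4 (333, 47) [570.2  24.7  66.5] [  6.7 -13.8]
s4 (283.42857142857144, 199.14285714285714) [530.2  50.4  64.1] [-27.7  19.1]
s4 (305.1428571428571, 197.71428571428572) [564.6  15.2  66. ] [ -0.6 -22.1]
s4 (294.57142857142856, 190.28571428571428) [565.1  49.3  66.5] [ 6.4 11.3]
edges [ 6.  54.6]
edges [  6.3 -55.6]
edges [-117.4   54. ]
edges [-117.2  -56.3]
edges [-127.5    1.1]
edges [23.   1.2]
```

Emit:
arm_command(
  series=[
    [[3, -40, 0], [0, 0, 0]],
    [[3, -40, 0], [0, 0, 0]],
    [[3, -40, 0], [0, 0, 0]],
    [[3, -40, 0], [0, 0, 0]],
    [[3, -40, 0], [0, 0, 0]],
    [[2, -40, 0], [0, 0, 0]],
    [[2, -40, 0], [0, 0, 0]],
    [[2, -40, 0], [0, 0, 0]],
  ],
)

```text
clock: 11.57
eef_pos: [0.4725, -0.3083, 0.2298]
tool_rot: [[0.193, -0.001, 0.981], [-0.981, 0.0, 0.193], [-0.0, -1.0, -0.001]]
force: [1.1, -0.2, 0.7]
finger_gap: 0.0851
```

Emit:
arm_command(
  series=[
    [[0, -5, 0], [0, 0, 0]],
    [[0, 0, -30], [0, 0, 0]],
    [[0, 0, -30], [0, 0, 0]],
    [[0, 0, 0], [0, 0, 0]],
    [[0, 0, 0], [0, 0, 0]],
    [[0, 0, 0], [0, 0, 0]],
  ],
)

```text
clock: 12.07
eef_pos: [0.4739, -0.3113, 0.1711]
tool_rot: [[0.194, 0.001, 0.981], [-0.981, -0.0, 0.194], [0.0, -1.0, 0.001]]
force: [-0.2, -0.0, 0.7]
finger_gap: 0.0853
```

Run:
```python
from h import *
snap('wrist','w5');s=status.read_state();print(s['clock'],s['eef_pos'],s['tool_rot'].round(3),s['finger_gap'])
```

```text
12.1167 [ 0.47433433 -0.31157519  0.17163357] [[ 0.194  0.002  0.981]
 [-0.981 -0.001  0.194]
 [ 0.001 -1.     0.002]] 0.08561530277168075
```

View pics/w5.png

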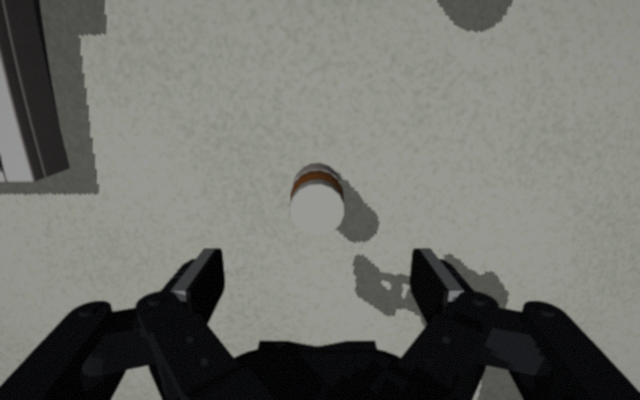

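Run:
```python
from h import *
np.set_printoptions(precision=4,suppress=True)
u,v=np.meshgrid(np.arange(280,356),np.arange(160,245));u=u.ravel();v=v.ravel()
P=world('w5',u,v);T=P[(P[:,2]>.074)&(P[:,2]<.1)]
print(T.mean(0),cv2.minEnclosingCircle((T[:,:2]*1000).astype(np.float32)),np.median(T[:,2]))
```

```text
[ 0.4735 -0.3099  0.0804] ((472.4373474121094, -310.1656494140625), 19.80710792541504) 0.0805320194342722
```

Emit:
arm_command(
  series=[
    [[-1, 1, -30], [0, 0, 0]],
    [[0, 0, -30], [0, 0, 0]],
    [[0, 0, -25], [0, 0, 0]],
    [[0, 0, -20], [0, 0, 0]],
    [[0, 0, -11], [0, 0, 0]],
    [[0, 0, 0], [0, 0, 0]],
    [[0, 0, 0], [0, 0, 0]],
  ],
)

```text
clock: 12.7
eef_pos: [0.4733, -0.3108, 0.055]
tool_rot: [[0.194, 0.001, 0.981], [-0.981, -0.001, 0.194], [0.001, -1.0, 0.001]]
force: [0.3, 0.1, -0.0]
finger_gap: 0.0856
```

Emit:
arm_command(
  series=[
    [[0, 0, 0], [0, 0, 0]],
    [[0, 0, 0], [0, 0, 0]],
    [[0, 0, 0], [0, 0, 0]],
    [[0, 0, 0], [0, 0, 0]],
    [[0, 0, 0], [0, 0, 0]],
    [[0, 0, 0], [0, 0, 0]],
    [[0, 0, 0], [0, 0, 0]],
  ],
  grip=1,
)

```text
clock: 13.28
eef_pos: [0.4732, -0.311, 0.0554]
tool_rot: [[0.193, 0.002, 0.981], [-0.981, -0.001, 0.193], [0.002, -1.0, 0.001]]
force: [-1.5, 1.1, 8.8]
finger_gap: 0.0413
```

Run:
```python
from h import *
snap('wrist','w6');s=status.read_state();print(s['clock'],s['eef_pos'],s['tool_rot'].round(3),s['finger_gap'],s['force'])
```

```text
13.3333 [ 0.47311898 -0.31096056  0.05539745] [[ 0.193  0.002  0.981]
 [-0.981 -0.001  0.193]
 [ 0.002 -1.     0.001]] 0.04130125397260827 [-1.17496377 -0.65433622  9.08125258]
```

View pics/w6.png

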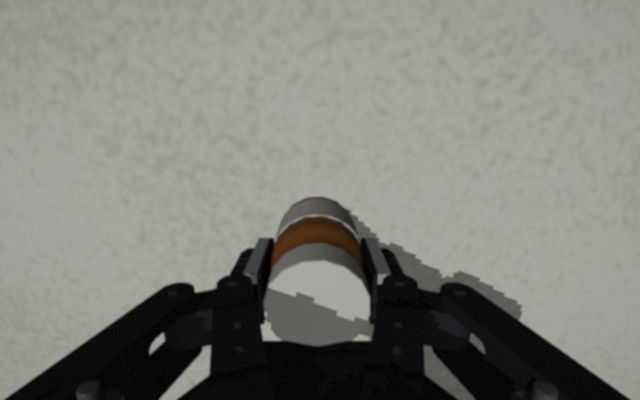

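Emit:
arm_command(
  series=[
    [[0, 0, 5], [0, 0, 0]],
    [[0, 0, 25], [0, 0, 0]],
    [[0, 0, 35], [0, 0, 0]],
    [[0, 0, 35], [0, 0, 0]],
    [[5, 30, 0], [0, 0, 0]],
    [[8, 36, 0], [0, 0, 0]],
    [[8, 36, 0], [0, 0, 0]],
    [[8, 36, 0], [0, 0, 0]],
  ],
)

```text
clock: 14.0
eef_pos: [0.5015, -0.1714, 0.1546]
tool_rot: [[0.192, 0.001, 0.981], [-0.981, -0.0, 0.192], [0.0, -1.0, 0.001]]
force: [0.4, 0.0, -0.8]
finger_gap: 0.0412
```

Emit:
arm_command(
  series=[
    [[8, 36, 0], [0, 0, 0]],
    [[8, 36, 0], [0, 0, 0]],
    [[8, 36, 0], [0, 0, 0]],
    [[8, 36, 0], [0, 0, 0]],
    [[7, 36, 0], [0.0045, -0.023, 0]],
    [[6, 28, 0], [0.0045, -0.023, 0]],
    [[0, 0, 0], [0.0045, -0.023, 0]],
    [[0, 0, 0], [0, 0, 0]],
  ],
)

```text
clock: 14.67
eef_pos: [0.5458, 0.0378, 0.1542]
tool_rot: [[0.198, 0.069, 0.978], [-0.98, 0.014, 0.197], [-0.0, -0.997, 0.071]]
force: [-0.7, -0.7, -1.3]
finger_gap: 0.0413
```

Emit:
arm_command(
  series=[
    [[0, 0, 0], [0, 0, 0]],
    [[0, 0, 0], [0, 0, 0]],
    [[0, 0, 0], [0, 0, 0]],
  ],
)

```text
clock: 14.92
eef_pos: [0.5467, 0.0339, 0.154]
tool_rot: [[0.191, 0.068, 0.979], [-0.982, 0.013, 0.191], [0.001, -0.998, 0.07]]
force: [-0.2, -0.1, -1.4]
finger_gap: 0.0413
```

Run:
```python
from h import *
snap('wrist','w7');s=status.read_state();print(s['clock'],s['eef_pos'],s['tool_rot'].round(3),s['finger_gap'],s['force']);snap('side','s7')
p=cv2.imread('pics/s7.png')[80:290,200:400];cv2.imwrite('pics/s7c.png',cv2.resize(p,None,fx=2.8,fy=2.8))
```

```text
14.9667 [0.54668894 0.03407567 0.15392547] [[ 0.191  0.069  0.979]
 [-0.982  0.013  0.191]
 [ 0.    -0.998  0.07 ]] 0.041756472213898145 [-0.89202153 -0.35594308 -2.40280688]
```

View pics/w7.png

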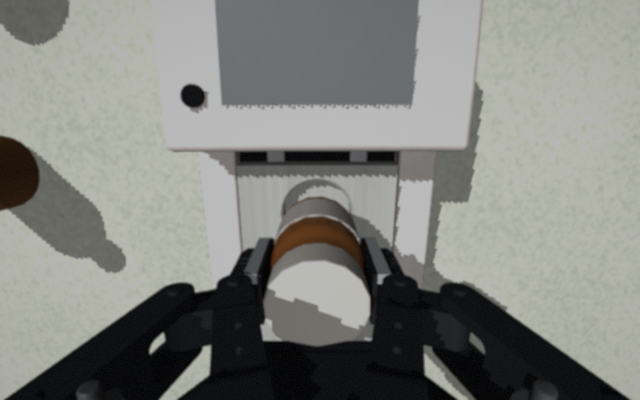

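View pics/s7c.png

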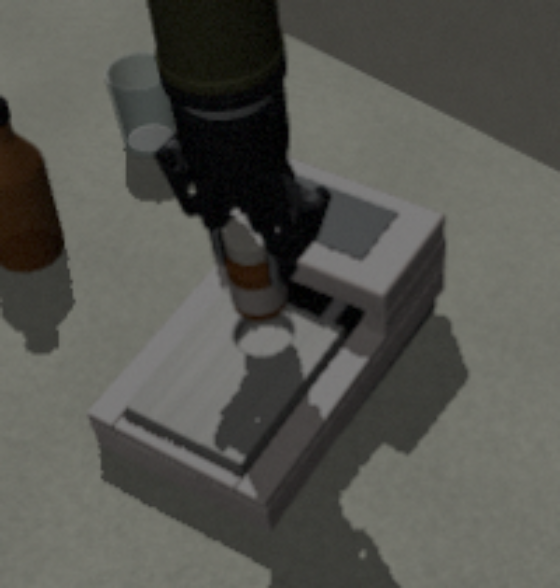

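Emit:
arm_command(
  series=[
    [[-1, 0.7, -12], [0, 0, 0]],
    [[0, 0, -12], [0, 0, 0]],
    [[0, 0, 0], [0, 0, 0]],
    [[0, 0, 0], [0, 0, 0]],
    [[0, 0, 0], [0, 0, 0]],
  ],
)

```text
clock: 15.43
eef_pos: [0.5459, 0.0359, 0.1303]
tool_rot: [[0.193, 0.069, 0.979], [-0.981, 0.014, 0.193], [0.0, -0.998, 0.071]]
force: [0.7, 0.1, -0.4]
finger_gap: 0.0414
```

Run:
```python
from h import *
snap('wrist','w8');s=status.read_state();print(s['clock'],s['eef_pos'],s['finger_gap'],s['force']);snap('side','s8')
p=cv2.imread('pics/s8.png')[130:250,230:350];p=cv2.resize(p,None,fx=4.5,fy=4.5,interpolation=cv2.INTER_CUBIC);cv2.imwrite('pics/s8c.png',cv2.convertScaleAbs(p,alpha=1.6))
p=cv2.imread('pics/w8.png')[130:260,220:420];cv2.imwrite('pics/w8c.png',cv2.resize(p,None,fx=4,fy=4,interpolation=cv2.INTER_CUBIC))
```

```text
15.4833 [0.54605252 0.03598454 0.13053326] 0.04128991812225154 [-0.01920247  0.50977479 -1.05016011]
```

View pics/w8c.png

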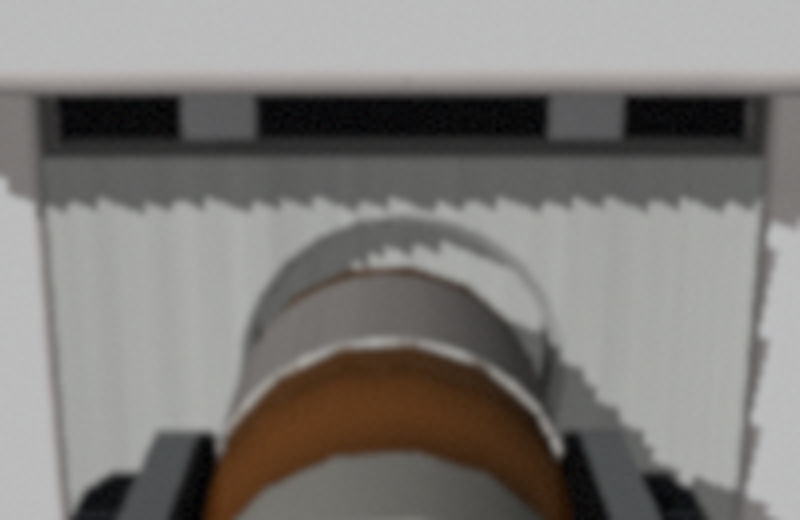

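View pics/s8c.png

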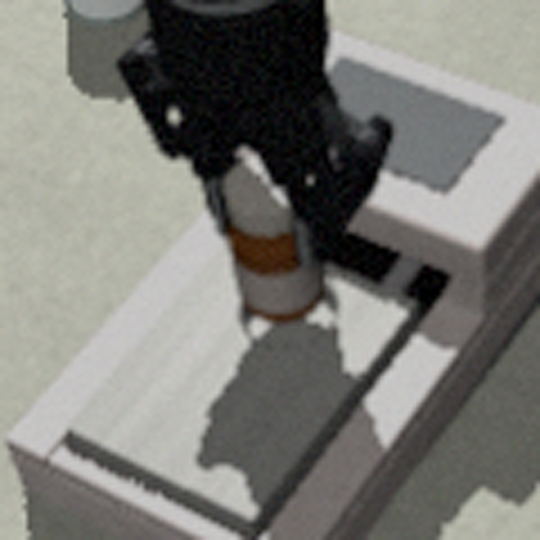

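Emit:
arm_command(
  series=[
    [[0, -1, 0], [0, 0, 0]],
    [[0.1, 0, -3], [0, 0, 0]],
    [[0.2, 0, -3], [0, 0, 0]],
    [[0.2, 0, -2], [0, 0, 0]],
    [[0, 0, 0], [0, 0, 0]],
    [[0, 0, 0], [0, 0, 0]],
  ],
)

```text
clock: 16.03
eef_pos: [0.546, 0.0352, 0.1217]
tool_rot: [[0.194, 0.068, 0.979], [-0.981, 0.014, 0.193], [0.0, -0.998, 0.07]]
force: [-0.4, 0.5, -1.5]
finger_gap: 0.0415
```

Emit:
arm_command(
  series=[
    [[0.1, 0, -1], [0, 0, 0]],
    [[0, 0, -1], [0, 0, 0]],
    [[0.1, 0, -1], [0, 0, 0]],
    [[0, 0, 0], [0, 0, 0]],
    [[0, 0, 0], [0, 0, 0]],
  ],
)

```text
clock: 16.45
eef_pos: [0.5463, 0.0351, 0.1189]
tool_rot: [[0.194, 0.069, 0.979], [-0.981, 0.014, 0.193], [0.0, -0.998, 0.07]]
force: [-0.4, 0.8, -1.4]
finger_gap: 0.0415
```

Emit:
arm_command(
  series=[
    [[0.1, 0, -1], [0, 0, 0]],
    [[0, 0, -1], [0, 0, 0]],
    [[0, 0, 0], [0, 0, 0]],
    [[0, 0, 0], [0, 0, 0]],
  ],
)

```text
clock: 16.78
eef_pos: [0.5463, 0.0351, 0.1168]
tool_rot: [[0.194, 0.069, 0.979], [-0.981, 0.013, 0.193], [0.0, -0.998, 0.07]]
force: [0.2, 0.0, -1.8]
finger_gap: 0.0415
```

Emit:
arm_command(
  series=[
    [[0.1, 0, -1], [0, 0, 0]],
    [[0.1, 0, -1], [0, 0, 0]],
    [[0, 0, -1], [0, 0, 0]],
    [[0, 0, 0], [0, 0, 0]],
    [[0, 0, 0], [0, 0, 0]],
  ],
)

```text
clock: 17.2
eef_pos: [0.5465, 0.0352, 0.1138]
tool_rot: [[0.194, 0.069, 0.979], [-0.981, 0.014, 0.193], [0.0, -0.998, 0.07]]
force: [0.1, -0.2, -1.7]
finger_gap: 0.0416
```

Emit:
arm_command(
  series=[
    [[0.1, 0, -1], [0, 0, 0]],
    [[0.1, 0, -1], [0, 0, 0]],
    [[0, 0, -0.7], [0, 0, 0]],
    [[0, 0, 0], [0, 0, 0]],
    [[0, 0, 0], [0, 0, 0]],
  ],
)

```text
clock: 17.62
eef_pos: [0.5468, 0.0352, 0.1112]
tool_rot: [[0.194, 0.069, 0.979], [-0.981, 0.014, 0.193], [0.0, -0.998, 0.07]]
force: [0.3, -0.9, -2.3]
finger_gap: 0.0413
```

Emit:
arm_command(
  series=[
    [[0, 0, -1], [0, 0, 0]],
    [[0, 0, 0], [0, 0, 0]],
    [[0, 0, 0], [0, 0, 0]],
  ],
)

```text
clock: 17.87
eef_pos: [0.5467, 0.0351, 0.1102]
tool_rot: [[0.194, 0.069, 0.979], [-0.981, 0.013, 0.193], [0.0, -0.998, 0.07]]
force: [0.0, -0.6, -2.4]
finger_gap: 0.0412
```

Emit:
arm_command(
  series=[
    [[0, 0, -0.7], [0, 0, 0]],
    [[0, 0, 0], [0, 0, 0]],
    [[0, 0, 0], [0, 0, 0]],
  ],
)

```text
clock: 18.12
eef_pos: [0.5468, 0.0351, 0.1095]
tool_rot: [[0.194, 0.069, 0.979], [-0.981, 0.014, 0.193], [0.0, -0.998, 0.07]]
force: [-0.3, -0.2, -1.6]
finger_gap: 0.0416
```

Emit:
arm_command(
  series=[
    [[0, 0, -0.7], [0, 0, 0]],
    [[0, 0, 0], [0, 0, 0]],
    [[0, 0, 0], [0, 0, 0]],
  ],
)

```text
clock: 18.37
eef_pos: [0.5468, 0.0352, 0.1088]
tool_rot: [[0.194, 0.069, 0.979], [-0.981, 0.014, 0.193], [0.0, -0.998, 0.07]]
force: [-0.3, 0.7, -1.1]
finger_gap: 0.0414
```

Emit:
arm_command(
  series=[
    [[0, 0, -0.7], [0, 0, 0]],
    [[0, 0, 0], [0, 0, 0]],
    [[0, 0, 0], [0, 0, 0]],
  ],
)

```text
clock: 18.62
eef_pos: [0.5469, 0.0351, 0.1082]
tool_rot: [[0.194, 0.069, 0.979], [-0.981, 0.014, 0.193], [0.0, -0.998, 0.07]]
force: [-0.1, 0.4, 0.5]
finger_gap: 0.0414
```

Emit:
arm_command(
  series=[
    [[0, 0, -0.5], [0, 0, 0]],
    [[0, 0, 0], [0, 0, 0]],
    [[0, 0, 0], [0, 0, 0]],
  ],
)

```text
clock: 18.87
eef_pos: [0.5469, 0.0352, 0.1082]
tool_rot: [[0.193, 0.07, 0.979], [-0.981, 0.013, 0.193], [0.0, -0.997, 0.071]]
force: [-2.0, -0.6, 5.2]
finger_gap: 0.0412
```

Emit:
arm_command(
  series=[
    [[0, 0, 0], [0, 0, 0]],
    [[0, 0, 0], [0, 0, 0]],
    [[0, 0, 0], [0, 0, 0]],
    [[0, 0, 0], [0, 0, 0]],
    [[0, 0, 0], [0, 0, 0]],
    [[0, 0, 0], [0, 0, 0]],
  ],
  grip=-1,
)

```text
clock: 19.37
eef_pos: [0.5468, 0.0351, 0.1076]
tool_rot: [[0.194, 0.069, 0.979], [-0.981, 0.014, 0.193], [0.0, -0.998, 0.07]]
force: [0.1, 0.1, -0.9]
finger_gap: 0.0855
```

Run:
```python
from h import *
snap('wrist','w9');s=status.read_state();print(s['clock'],s['eef_pos'],s['finger_gap'],s['force'])
```

```text
19.4167 [0.54681116 0.03515472 0.10756679] 0.0851556514589624 [ 0.01165347 -0.25651747 -0.60452976]
```

View pics/w9.png

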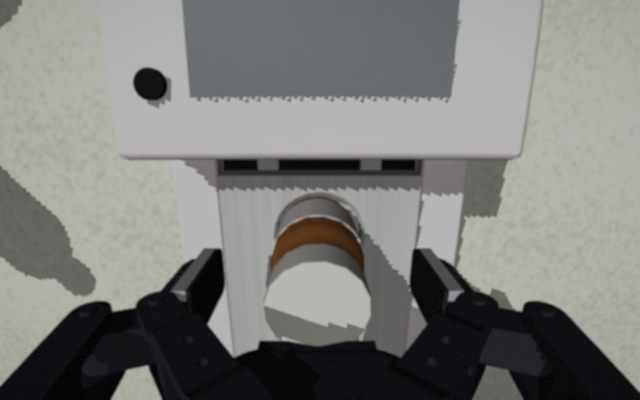

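Jar stands in the socket (around pixel 318,250), clear of the jaws. Retract up along the tool axis.

Emit:
arm_command(
  series=[
    [[-0.7, -0.1, 10], [0, 0, 0]],
    [[-1.4, -0.3, 20], [0, 0, 0]],
    [[-2, -0.4, 30], [0, 0, 0]],
    [[-2, -0.4, 30], [0, 0, 0]],
    [[-25, 0, 25], [0, 0, 0]],
    [[-30, 0, 10], [0, 0, 0]],
    [[-30, 0, 0], [0, 0, 0]],
    [[0, 0, 0], [0, 0, 0]],
  ],
)

```text
clock: 20.08
eef_pos: [0.4504, 0.0339, 0.2337]
tool_rot: [[0.194, 0.067, 0.979], [-0.981, 0.012, 0.194], [0.001, -0.998, 0.068]]
force: [-1.2, 0.3, -0.8]
finger_gap: 0.0855
```

Emit:
arm_command(
  series=[
    [[0, 0, 0], [0, 0, 0]],
    [[0, 0, 0], [0, 0, 0]],
    [[0, 0, 0], [0, 0, 0]],
  ],
)

```text
clock: 20.33
eef_pos: [0.4567, 0.034, 0.2329]
tool_rot: [[0.193, 0.07, 0.979], [-0.981, 0.014, 0.193], [-0.0, -0.997, 0.071]]
force: [-0.1, -0.5, 0.1]
finger_gap: 0.0852
```

```bash
python3 tray.py s10
python3 - <<'E'
from h import *
np.set_printoptions(precision=4,suppress=True)
a=np.deg2rad(11.15);R=np.array([[np.cos(a),np.sin(a)],[-np.sin(a),np.cos(a)]])
snap('wrist','w10');snap('scene','sc10');s=status.read_state();print(s['clock'],s['eef_pos'],s['force'])
for f in ['w10','s10','sc10']:
    z=np.load(f'pics/{f}.npz');u,v=np.meshgrid(np.arange(640),np.arange(400));u=u.ravel();v=v.ravel()
    P=world(f,u,v);L=(P[:,:2]-[.561,.037])@R.T
    m=(abs(L[:,0]+.013)<.035)&(abs(L[:,1])<.035)&(P[:,2]>.122)&(P[:,2]<.145)&(z['d'][v,u]>0);T=P[m]
    c=cv2.minEnclosingCircle((T[:,:2]*1000).astype(np.float32))
    A=np.c_[L[m],np.ones(len(T))];print(f,len(T),T.mean(0),c,'topL',R@(np.array(c[0])/1000-[.561,.037]),'slope',np.linalg.lstsq(A,T[:,2],rcond=None)[0])
E
```

```text
front edge [-126.63763162] [-125.9 -125.6 -122.2]
front edge [-126.84924397] [-126.6 -126.1 -122.1]
20.3833 [0.45665593 0.03402435 0.23260122] [ 0.77263178 -1.27388143 -0.19714968]
20.4833 [0.4563 0.034  0.2323] [-0.2194  0.2983  0.5638]
w10 2637 [0.5444 0.0359 0.1331] ((544.4534301757812, 35.80338668823242), 20.142181396484375) topL [-0.0165  0.002 ] slope [0.0683 0.0003 0.1342]
s10 226 [0.5404 0.0326 0.1298] ((541.2748413085938, 34.59706497192383), 21.05611801147461) topL [-0.0198  0.0015] slope [0.1113 0.055  0.1321]
sc10 180 [0.5493 0.035  0.1307] ((546.294921875, 34.70097351074219), 21.479074478149414) topL [-0.0149  0.0006] slope [-0.0238  0.0322  0.1304]
```

View pics/s10c.png

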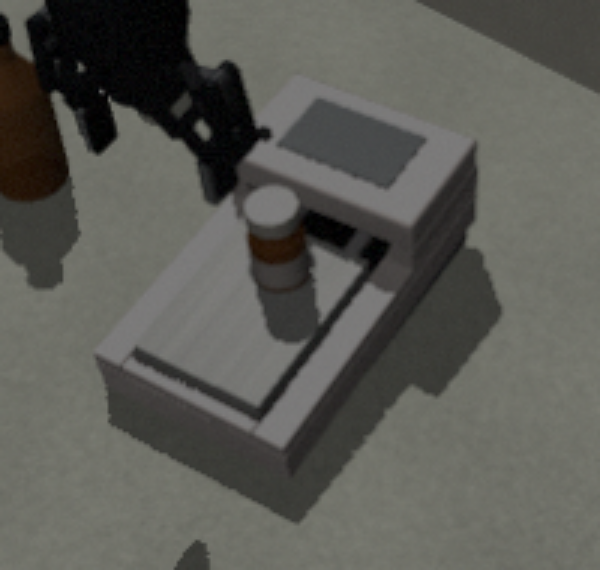

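View pics/w10.png

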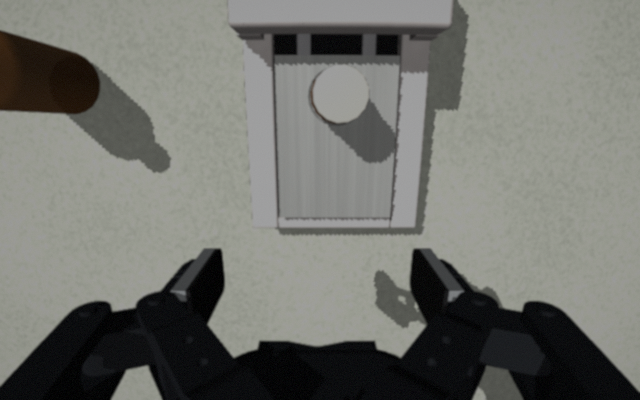

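View pics/sc10.png

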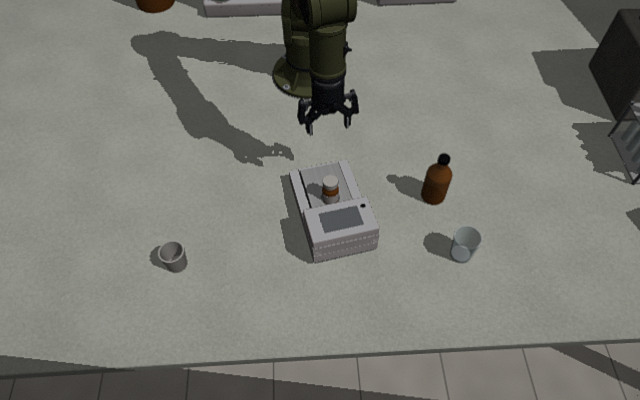

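```bash
python3 -c "
from h import *
print(workorder.job_done())"
```

```text
the job is handed in; nothing more can be done
None
```

The tray is drawn out to the front stop, the jar is standing in its socket and released, and the job is handed in at about 20.5 s. No verdict was reported.

**Drawing the tray:** I pressed with closed fingertips at about 14–17 N and drew it out. Near the end the pull rose from about 4 N to 7–8 N and the fingers started to slip, which I took as the stop. The wrist picture then showed the tray's front edge against the lip, within about 1 mm.

**Placing the jar:** I gripped the jar, tilted it 4° to match the tray, lowered it until it touched the socket floor at about 5 N, let go and backed away.

**Last checks:**
- **Jar fit:** The wrist camera puts the cap top about 68 mm above the tray, so the jar is fully down in the socket. It leans 3.9°, and its axis is within about 1–2 mm of the socket centre I measured.
- **Tray:** The front edge has not moved since it was drawn out.
- **Bystanders:** The bottle, cup and beaker look unmoved in the scene picture.
- **Contact:** The gripper touches nothing. The highest vertical force I read on the tray was about 17 N, about 18 N allowing for the sideways pull.

**What disagreed:**
- **Tray travel:** It moved only about 71 mm. That fits a tray that started about 19 mm out, but I had no direct reading of the joint.
- **Camera positions:** The side and scene cameras place the jar's cap 2–3 mm from where the wrist camera does. Their cap tilts also differ, but they rest on too few pixels to trust.

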